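Seat the angle bracket in the guide-bush jig and hold it

ROBOT

A 6-joint arm with a two-finger parallel gripper is mounted at the origin on the work surface. World frame = base frame: x ahead of the robot, y to its left, z up, the work surface at z = 0. Lengths are in m, angles in degrees, forces in N, time in s.
With the tool pointing down it reaches from about 0.275 to 0.775 m from the base axis. Payload 14.6 kg.
Tool frame: the origin (TCP) lies midway between the tips of the shut fingers; the grasp point (between the pads) lies 19 mm behind it; x points along the fingers, z is the direction in which the jaws open and shut, and the axes are right-handed (so a half turn about x gives the same grasp; the last joint's range is limited). The gripper opens to 85 mm and grips with 20 to 120 N. Pads are 22 mm wide; open, the fingers measure 114 mm over their backs; the gripper's body (76 mm by 85 mm) begins 54 mm behind the grasp point. The pads swing forward as they close: fully open they stand 13 mm farther back than shut.
Start: joints at [-72.324, 15.075, -2.767, 72.158, 0, 81.102], TCP at [0.235, -0.47, 0.231] pointing down, gripper open.
Joint ranges: [-151.79, 151.79], [-50.71, 97.33], [-67.44, 78.34], [-121.81, 120.89], [-77.56, 73.72], [-180, 180]. Speed limits (degrees/s): [108.29, 108.29, 147.25, 159.86, 180, 180].

INTERFACE

Orientations are given as [roll, pitch, yaw] about the fixed x, y, z axes, in that order (R = Rz(yaw) Ry(pitch) Rx(roll)).
In Python, from plant import r gives the robot as it stands.
- The arm moves only by the tool arm_command, never from a script. Its argument "commands" is a list of rows, each an object with "xyz": the shift along the tool's x, y, z in mm, a list of three; "turn": the turn, a rotation vector about the tool's x, y, z in rad, a list of three; "jaw": the gripper command: -1 is fully open, 1 is shut, values between are in proportion. In form: [{"xyz": [x, y, z], "turn": [ax, ay, az], "jaw": jaw}, ...]. A call has 1 to 8 rows; each row shifts and turns the pose as measured when the row begins, along the tool's axes as they then stand; what a row does not reach is not made up. A row lasts 1/12 s, in which the tool goes at most 41.7 mm and 7.16 degrees, less where a joint would pass 70% of its speed; a pose out of reach is approached as far as the arm can. A call with a gripper value outside its range is refused whole. The fingers move at their own pace and stop on an object; "force" is the grip in N (left out, the last holds). Time passes only in rows, so rows that do not move let the fingers close. It gives the time, the measured TCP pose, the force and the opening at its end, in the units of the state.
- r.state(): the state, without advancing time (a new reading comes with each control period).
- r.camera(name): name is "scene" or "top" or "wrist"; returns the picture (420x560x3 uint8, red, green, blue); there is no depth.
- r.camera_model(name): a dict with "camera_matrix" (3x3 intrinsics, pixels), "origin" and "attitude" of the camera in the world; the wrist camera has in their place "hand_eye" (4x4, takes a point from camera to tool coordinates, whose origin is the TCP and whose axes are the tool frame's). Camera axes: x right, y down, z forward; pixel columns grow to the right and rows downward; lengths in m; the calibration is good to about 2 mm. The wrist camera is an equidistant fisheye: a pixel r from the principal point sees the ray r / f radians off the axis. A picture is of the moment at which its call begins: read the wrist's pose just before it. camera_model takes no time and is no camera call.
- r.finish_job(): hands the job in, once; it reports no verdict.
The state is a dict: "time_s": time; "qpos": joint angles; "joint_vel": joint speeds; "effort": joint torques, N m; "position": TCP position; "tcp_rot": TCP orientation; "ft_force": force on the tool from outside, world axes, zero at the start; "moment": the same for the moment, N m; "finger_gap": finger opening in m.
Only numpy, scipy, OpenCV 4.12 (cv2) and the standard library are available. Lean on these libraries where they do the work, as an engineer would, in place of code of your own. Each camera call takes 0.05 s, during which the arm holds its last target.

TASK

Take the larger of the two aluminium angle brackets and lay it flat on the plate of the guide-bush jig, its flat leg under the bush arm and its upright flange on the open side towards you; then push it fully home into the corner so that it bears on both the back fence and the side fence at once, square to them. Finish while still holding it pressed firmly against both fences, so that the hole can be spotted through the bush: do not let go. Leave the small bracket, the hammer and the other loose tools and hardware where they lie.

Things in the scene. Friction and masses are not known exactly. Their poses are not given: they have to be found in the camera images.
- bracket: larger angle bracket, bare aluminium, 0.2 to 0.33 kg, loose, standing on its flat leg: 85 (x) x 80 (y) x 8 mm. Upright flange 8 mm thick, 80 wide, at the leg's -x end (x -42.5 to -34.5 mm), top 60 mm above the underside, two 9 mm holes near its top corners. Origin: centre of the leg's underside; x points from flange to the leg's free edge, y along the flange, z up
- bracket_flange (a point): middle of the bracket's upright flange, 45 mm above the underside (bracket frame -38.5, 0, 45 mm): a good place to pinch, 8 mm across x, clear of the holes
- bracket_corner (a point): lower corner of the bracket's flat leg where the free edge meets the -y end (bracket frame 42.5, -40, 0 mm): the corner that belongs in the jig's corner
- jig: guide-bush jig fixed to the bench, turned up to 0.3 rad: blackened steel base plate 15 mm thick, two low ground-steel fences in an L, a bush arm over the corner. Origin: at bench level; the plate covers x -110 to +100, y -95 to +95 mm; x points from the open front to the back fence, z up. The arm's riser stands behind the back fence, 36 mm above the plate
- bush (a point): foot of the guide bush (17 mm diameter), 18.5 mm above the plate, jig frame (36, -12, 33.5) mm. It hangs in a 26 mm wide arm (jig y -25 to +1, underside 36 mm above the plate, highest point 53 mm) that overhangs the plate from the back fence (x 50) to x 23 mm: the 8 mm leg slides under it, the 60 mm flange does not
- jig_corner (a point): the corner of the jig: the point on the plate's top surface (15 mm above the bench) where the inner faces of the two fences would meet, jig frame (50, -50, 15) mm. Fully home, the bracket's axes are parallel to the jig's and bracket_corner lies here
- back_fence: back fence of the jig: ground steel bar 18 (x) x 150 (y) mm, 16 mm high above the plate, axes as the jig's. Origin: centre of its underside on the plate; its inner face is 9 mm from it towards the jig's -x
- side_fence: side fence of the jig: ground steel bar 112 (x) x 18 (y) mm, 16 mm high above the plate, axes as the jig's. Origin: centre of its underside on the plate; its inner face is 9 mm from it towards the jig's +y. It ends 10 mm short of the back fence (chip relief)
- small_bracket: the smaller angle bracket, same shape, leg 45 (x) x 50 (y) x 6 mm, flange 38 mm high; bystander. Origin: centre of its underside; it may lie where the larger one otherwise would
- hammer: hammer, 280 mm, lying on the bench to the right of the jig; bystander. Origin: centre of its underside
- punch: steel transfer punch, 130 mm long, 16 mm high, lying between jig and hammer; bystander. Origin: on its underside, near the middle of its length
- bolt: large yellow-zinc hex bolt with its nut run onto the far end, 90 mm long, 26 mm across the flats, lying on the bench beyond the strap; bystander. Origin: under the head's inner face, at bench level
- nut: large steel hex nut, 33 mm across the corners, 15 mm high, on the bench in front of the jig; bystander. Origin: centre of its underside
- strap: flat steel strap 160 x 32 x 6 mm with three holes, on the bench; bystander. Origin: centre of its underside
- washer: steel washer, 48 mm diameter, 5 mm thick, on the bench beyond the brackets; bystander. Origin: centre of its underside

How it is judged:
By the outcome, as a careful person would: the job done as asked, in the order asked, and still so for the second after the job is handed in, while the arm keeps its last pose, push and grip.
It also fails if it takes over 54 s, if anything falls off the work surface, if the arm or the gripper's body presses on something with over 40 N, if the wrist force passes 120 N, or if a joint passes its speed limit or range.

## Working session

There is one attempt and no reset: what is moved stays moved. The work goes in short steps, Python scripts to look and compute and a tool call to move; the robot and the scene stay as the last step left them, time stands still between calls to the robot, and variables do not carry over. Pictures are saved under pics/ and viewed, and the job is handed in when it is done.

Besides the shell and the picture viewer there is one more tool, called after "Request:" as name(argument=value, ...) on one line, values as JSON. arm_command: Moves the arm, as the interface text tells. Its arguments: {"type":"object","properties":{"commands":{"type":"array"},"force":{"type":"number"}},"required":["commands"]}

```bash
ls; mkdir -p pics; python3 - <<'E'
from plant import r
import cv2
print(r.state())
for n in ["scene","top","wrist"]:
    print(n,r.camera_model(n))
    im=r.camera(n); cv2.imwrite(f"pics/{n}0.png",im[:,:,::-1])
E
```

```text
pics
{'time_s': 0.0, 'qpos': array([-7.23258315e+01,  1.50989796e+01, -2.80362719e+00,  7.21552554e+01,
       -9.86963656e-04,  8.11027396e+01]), 'joint_vel': array([-0.01522956, -0.07938099, -0.07554693,  0.12071888, -0.01530161,
        0.02674448]), 'effort': array([-3.62218489e-03, -6.37624884e+01,  3.84569871e+01,  1.40107187e-02,
       -1.57233508e-04, -3.20105585e-05]), 'position': array([ 0.23475946, -0.46930736,  0.23082463]), 'tcp_rot': array([172.07994616,  89.94212936, 108.65137562]), 'ft_force': array([ 1.0966079 , -0.24533145, -0.44388486]), 'moment': array([-0.00675011,  0.04776912,  0.06345635]), 'finger_gap': 0.08536656045528425}
scene {'camera_matrix': array([[387.51214808,   0.        , 283.54028195],
       [  0.        , 387.51214808, 205.39229474],
       [  0.        ,   0.        ,   1.        ]]), 'origin': array([1.06318655, 0.62253139, 0.61641667]), 'attitude': array([-124.27008643,    0.93358109,  140.71677328])}
top {'camera_matrix': array([[460.85113576,   0.        , 283.34241844],
       [  0.        , 460.85113576, 201.79811324],
       [  0.        ,   0.        ,   1.        ]]), 'origin': array([ 0.37291982, -0.06131442,  1.22646019]), 'attitude': array([-171.04413559,   -0.25819177,  -88.56987651])}
wrist {'camera_matrix': array([[325.1922621 ,   0.        , 275.69411231],
       [  0.        , 325.1922621 , 208.477514  ],
       [  0.        ,   0.        ,   1.        ]]), 'hand_eye': array([[-5.57998657e-04, -2.64550825e-01,  9.64371583e-01,
        -1.42737752e-01],
       [ 4.50448993e-04, -9.64371701e-01, -2.64550597e-01,
         6.69844865e-02],
       [ 9.99999743e-01,  2.86781330e-04,  6.57284767e-04,
        -1.40521335e-04],
       [ 0.00000000e+00,  0.00000000e+00,  0.00000000e+00,
         1.00000000e+00]])}
```

View pics/top0.png

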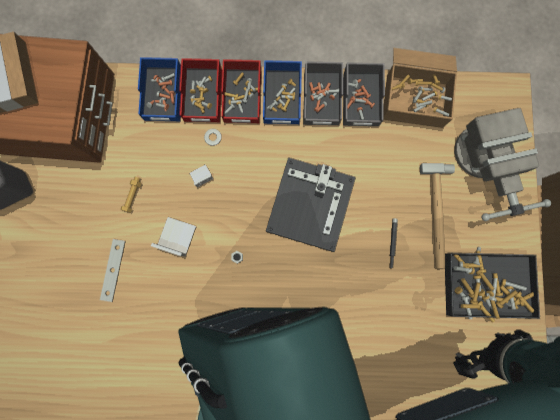

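View pics/scene0.png

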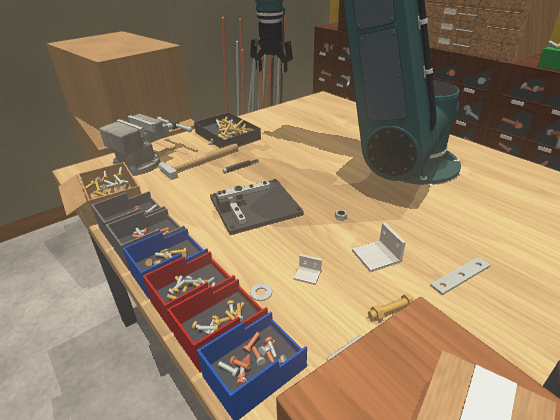

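View pics/wrist0.png

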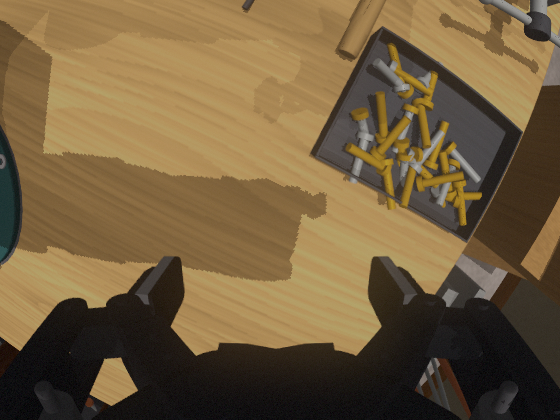

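The top view shows the large bracket at about (175,237) with its flange on the lower side. The jig is at about (312,204), with the back fence at the top and the side fence on the right. I'll measure both next.

```bash
cat > h.py <<'E'
from plant import r
import numpy as np, cv2
from scipy.spatial.transform import Rotation as R
def cam(n):
    m=r.camera_model(n); return m['camera_matrix'],np.array(m['origin']),R.from_euler('xyz',m['attitude'],degrees=True).as_matrix()
def ray(n,p):
    K,o,A=cam(n); return o,A@np.linalg.inv(K)@np.array([p[0],p[1],1.])
def on(n,p,z):
    o,d=ray(n,p); return o+d*(z-o[2])/d[2]
def proj(n,P):
    K,o,A=cam(n); c=A.T@(np.array(P)-o); q=K@c; return q[:2]/q[2]
def tri(a,pa,b,pb):
    o1,d1=ray(a,pa);o2,d2=ray(b,pb);d1/=np.linalg.norm(d1);d2/=np.linalg.norm(d2)
    s=np.linalg.lstsq(np.c_[d1,-d2],o2-o1,rcond=None)[0]
    a,b=o1+s[0]*d1,o2+s[1]*d2; return (a+b)/2,np.linalg.norm(a-b)
def tcp(s): return np.array(s['position']),R.from_euler('xyz',s['tcp_rot'],degrees=True).as_matrix()
def crop(src,dst,x0,y0,w,h,k):
    im=cv2.imread(src)[y0:y0+h,x0:x0+w]; cv2.imwrite(dst,cv2.resize(im,None,fx=k,fy=k,interpolation=cv2.INTER_CUBIC))
E
python3 - <<'E'
from h import *
crop('pics/top0.png','pics/t_br.png',140,205,70,60,10)
crop('pics/top0.png','pics/t_jig.png',255,150,110,110,5)
crop('pics/scene0.png','pics/s_br.png',345,215,70,60,10)
crop('pics/scene0.png','pics/s_jig.png',200,170,110,70,7)
p,A=tcp(r.state()); print(p,A)
E
```

```text
[ 0.23480282 -0.46932873  0.23094301] [[-2.37691861e-04  8.94353046e-01  4.47361792e-01]
 [ 7.62061019e-04  4.47361837e-01 -8.94352730e-01]
 [-9.99999681e-01  1.28336619e-04 -7.87885861e-04]]
```

View pics/t_br.png

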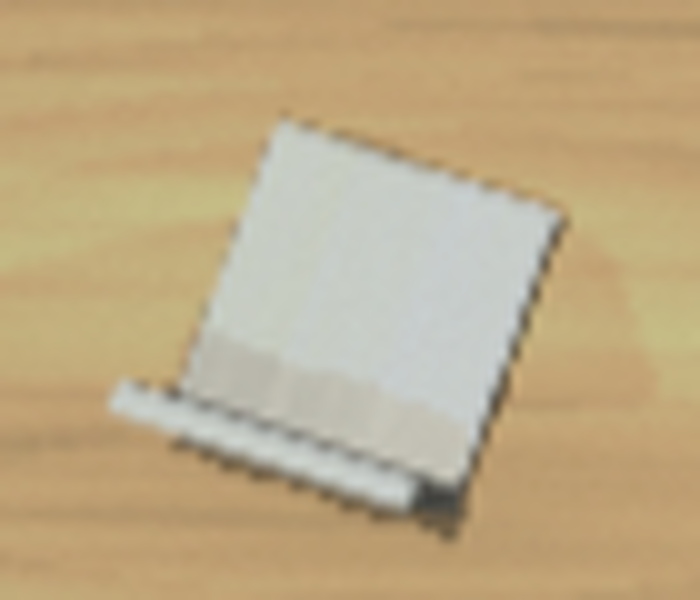

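View pics/t_jig.png

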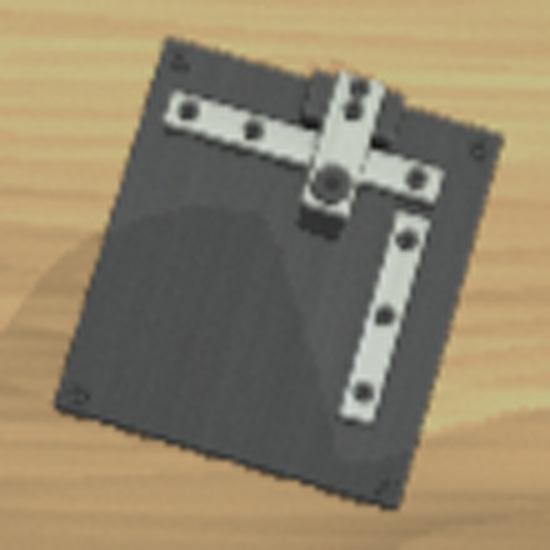

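View pics/s_br.png

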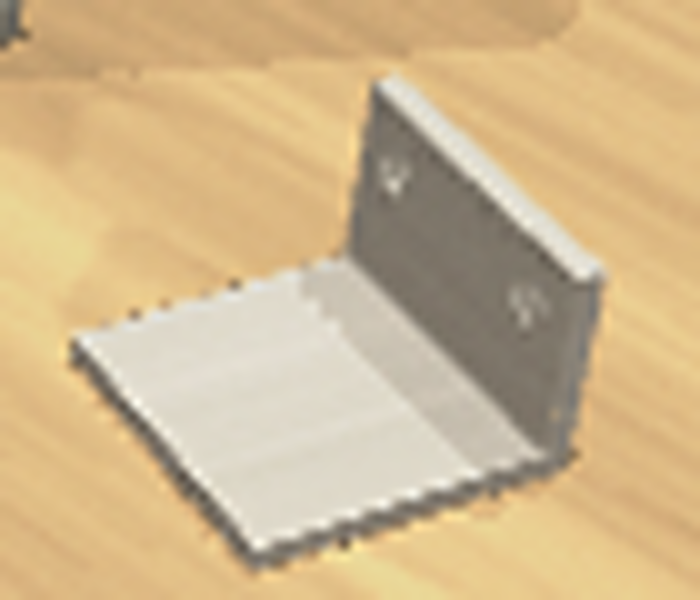

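View pics/s_jig.png

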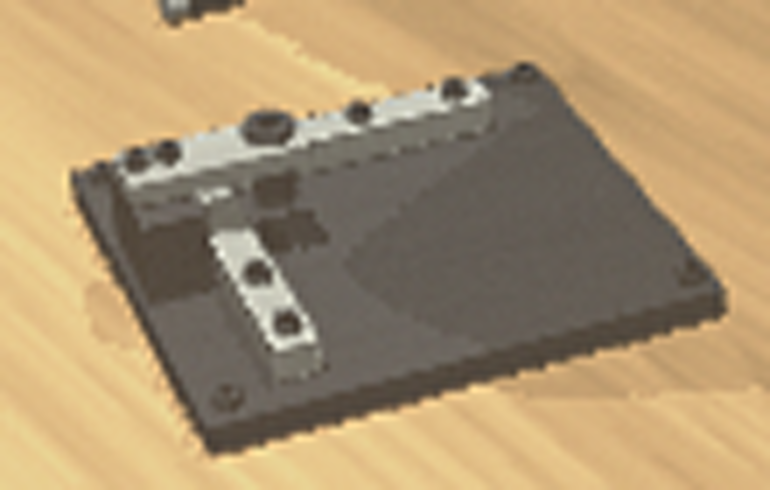

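```bash
cat >> h.py <<'E'
from scipy.optimize import least_squares
def fit(model,obs):
    """model nx3 local pts (z absolute), obs list of world xy -> x,y,yaw"""
    M=np.array(model)[:,:2];O=np.array(obs)[:,:2]
    cm,co=M.mean(0),O.mean(0);H=(M-cm).T@(O-co)
    th=np.arctan2(H[0,1]-H[1,0],H[0,0]+H[1,1]);c,s=np.cos(th),np.sin(th)
    t=co-np.array([[c,-s],[s,c]])@cm
    res=(np.array([[c,-s],[s,c]])@M.T).T+t-O
    return t,np.degrees(th),res
E
python3 - <<'E'
from h import *
def u(c,k,o): return [(c[0]+.5)/k-.5+o[0],(c[1]+.5)/k-.5+o[1]]
np.set_printoptions(precision=4,suppress=True)
# jig
mod=[[.1,.095],[.1,-.095],[-.11,-.095],[-.11,.095],[.068,.075],[.068,-.075],[.05,.075]]
pix=[(168,38),(502,135),(398,510),(58,408),(177,91),(443,168),(165,121)]
z=[.015]*4+[.031]*3
ob=[on('top',u(p,5,(255,150)),zz) for p,zz in zip(pix,z)]
t,y,e=fit(mod,ob);print('jig top',t,y);print(e*1000)
pix=[(72,172),(210,450),(722,300),(535,65)]; mm=[[.1,-.095],[.1,.095],[-.11,.095],[-.11,-.095]]
ob=[on('scene',u(p,7,(200,170)),.015) for p in pix]
t,y,e=fit(mm,ob);print('jig scene',t,y);print(e*1000)
bm=[[.0425,.04],[.0425,-.04],[-.0345,.04],[-.0345,-.04],[-.0425,.04],[-.0425,-.04]]
pix=[(283,118),(565,215),(122,380),(416,478),(108,402),(410,508)];z=[.008]*2+[.06]*4
ob=[on('top',u(p,10,(140,205)),zz) for p,zz in zip(pix,z)]
t,y,e=fit(bm,ob);print('br top',t,y);print(e*1000)
bm=[[.0425,.04],[.0425,-.04],[-.0425,-.04],[-.0425,.04],[-.0345,.04]]
pix=[(255,550),(75,340),(395,75),(605,270),(580,280)];z=[.008]*2+[.06]*3
ob=[on('scene',u(p,10,(345,215)),zz) for p,zz in zip(pix,z)]
t,y,e=fit(bm,ob);print('br scene',t,y);print(e*1000)
E
```

```text
jig top [ 0.567  -0.1343] -14.660773422021968
[[ 1.5693  4.3427]
 [ 2.353   1.1702]
 [ 1.1635 -0.0054]
 [ 0.2658  4.2276]
 [-1.4906 -1.5927]
 [-1.4132 -5.1134]
 [-2.4479 -3.029 ]]
jig scene [ 0.5706 -0.1287] -15.691309673837726
[[ 4.0241  3.6272]
 [-1.4998 -7.1744]
 [-3.6373  0.0542]
 [ 1.113   3.493 ]]
br top [0.466 0.219] -17.57673478993752
[[ 0.6305  0.1334]
 [ 0.4471  0.2111]
 [ 0.975   0.1042]
 [-0.4645 -0.5917]
 [-1.0307 -0.621 ]
 [-0.5573  0.7639]]
br scene [0.4678 0.2219] -16.110015587988347
[[-0.1975  0.8514]
 [ 0.3499 -1.4571]
 [-0.1593  0.0477]
 [-0.3079  0.6571]
 [ 0.3148 -0.0992]]
```

Request:
arm_command(commands=[{"xyz": [0, 20, 0], "turn": [-0.115, 0, 0], "jaw": -1}, {"xyz": [0, 20, 0], "turn": [-0.115, 0, 0], "jaw": -1}, {"xyz": [0, 20, 0], "turn": [-0.115, 0, 0], "jaw": -1}, {"xyz": [0, 20, 0], "turn": [-0.115, 0, 0], "jaw": -1}, {"xyz": [0, 20, 0], "turn": [-0.115, 0, 0], "jaw": -1}, {"xyz": [0, 20, 0], "turn": [-0.115, 0, 0], "jaw": -1}, {"xyz": [0, 20, 0], "turn": [-0.115, 0, 0], "jaw": -1}, {"xyz": [0, 20, 0], "turn": [0, 0, 0], "jaw": -1}])

```text
time_s: 0.82
position: [0.3357, -0.3486, 0.2285]
tcp_rot: [136.9, 89.7, 121.6]
ft_force: [0.7, -0.2, 0.5]
finger_gap: 0.0855
```

Request:
arm_command(commands=[{"xyz": [0, 40, -4], "turn": [0, 0, 0], "jaw": -1}, {"xyz": [0, 40, -4], "turn": [0, 0, 0], "jaw": -1}, {"xyz": [0, 40, -4], "turn": [0, 0, 0], "jaw": -1}, {"xyz": [0, 40, -4], "turn": [0, 0, 0], "jaw": -1}, {"xyz": [0, 40, -4], "turn": [0, 0, 0], "jaw": -1}, {"xyz": [0, 40, -4], "turn": [0, 0, 0], "jaw": -1}, {"xyz": [0, 40, -4], "turn": [0, 0, 0], "jaw": -1}, {"xyz": [0, 40, -4], "turn": [0, 0, 0], "jaw": -1}])

```text
time_s: 1.48
position: [0.3882, -0.0217, 0.2282]
tcp_rot: [136.9, 89.7, 121.3]
ft_force: [1.8, -1.7, 0.7]
finger_gap: 0.0852
```

```bash
cat >> h.py <<'E'
def wshot(name):
    s=r.state(); im=r.camera('wrist'); cv2.imwrite(name,im[:,:,::-1]); np.savez(name+'.npz',p=s['position'],a=s['tcp_rot']); return s
def wray(name,px):
    d=np.load(name+'.npz'); m=r.camera_model('wrist');K=m['camera_matrix'];H=m['hand_eye']
    A=R.from_euler('xyz',d['a'],degrees=True).as_matrix()
    v=np.array([px[0]-K[0,2],px[1]-K[1,2]])/K[0,0];t=np.linalg.norm(v);n=v/t
    c=np.array([n[0]*np.sin(t),n[1]*np.sin(t),np.cos(t)])
    return d['p']+A@H[:3,3],A@H[:3,:3]@c
def won(name,px,z):
    o,d=wray(name,px);return o+d*(z-o[2])/d[2]
def wproj(name,P):
    d=np.load(name+'.npz'); m=r.camera_model('wrist');K=m['camera_matrix'];H=m['hand_eye']
    A=R.from_euler('xyz',d['a'],degrees=True).as_matrix()
    q=H[:3,:3].T@(A.T@(np.array(P)-d['p'])-H[:3,3]);t=np.arctan2(np.hypot(q[0],q[1]),q[2]);n=q[:2]/np.hypot(q[0],q[1])
    return K[:2,2]+K[0,0]*t*n
def st():
    s=r.state();p,A=tcp(s);print('t',round(s['time_s'],2),'p',p.round(4),'toolx',A[:,0].round(3),'zyaw',round(np.degrees(np.arctan2(A[1,2],A[0,2])),2),'f',np.round(s['ft_force'],1),'gap',round(s['finger_gap'],4),'q6',round(s['qpos'][5],1))
    return p,A
def go(target,yaw):
    """mm tool shift from now to target; yaw turn about tool x"""
    p,A=st();print('shift mm',(A.T@(np.array(target)-p)*1000).round(1),'turn x rad',round(-np.radians(yaw-np.degrees(np.arctan2(A[1,2],A[0,2]))),4))
    Rt=np.c_[[0,0,-1],[-np.sin(np.radians(yaw)),np.cos(np.radians(yaw)),0],[np.cos(np.radians(yaw)),np.sin(np.radians(yaw)),0]]
    print('rotvec',R.from_matrix(A.T@Rt).as_rotvec().round(4))
E
python3 -c "
from h import *
st(); wshot('pics/w1.png')"
```

```text
t 1.48 p [ 0.3882 -0.0217  0.2282] toolx [-0.003  0.004 -1.   ] zyaw -15.59 f [ 1.8 -1.7  0.7] gap 0.0852 q6 90.2
```

View pics/w1.png

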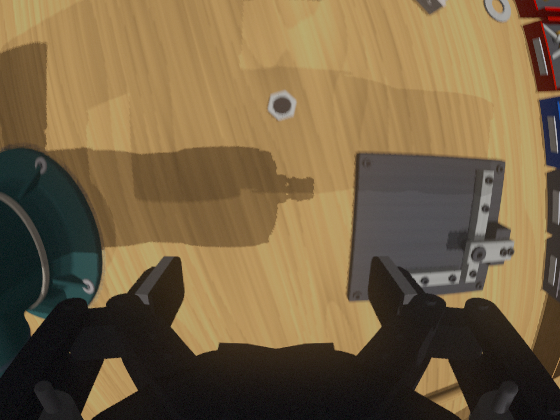

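The wrist view shows the jig with plate corners at about (361,153), (505,160) and (348,300), so I'll use it for a second jig fix.

```bash
python3 -c "
from h import *
crop('pics/w1.png','pics/w1c.png',340,140,180,170,4)"
```

```text
(no output)
```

View pics/w1c.png

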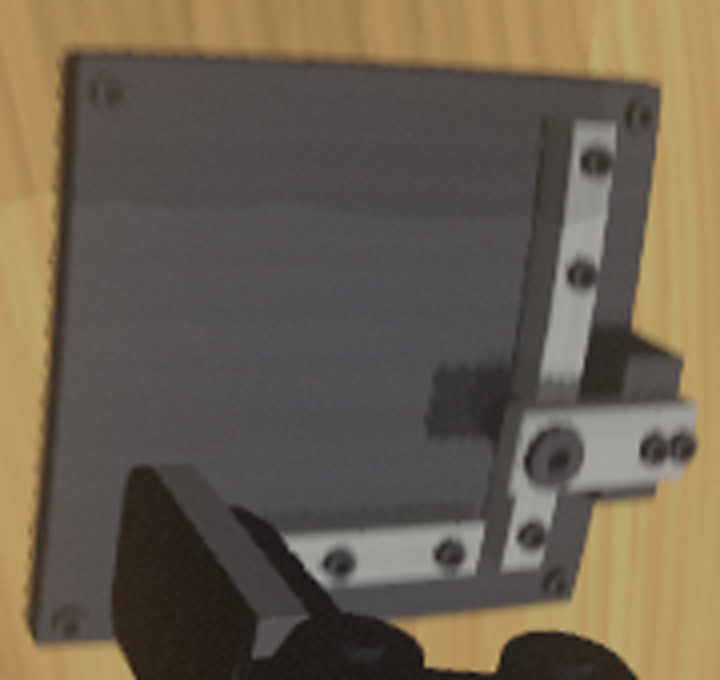

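Request:
arm_command(commands=[{"xyz": [0, 38, -2], "turn": [0, 0, 0], "jaw": -1}, {"xyz": [0, 38, -2], "turn": [0, 0, 0], "jaw": -1}, {"xyz": [0, 38, -2], "turn": [0, 0, 0], "jaw": -1}, {"xyz": [0, 38, -2], "turn": [0, 0, 0], "jaw": -1}, {"xyz": [0, 30, -2], "turn": [0, 0, 0], "jaw": -1}, {"xyz": [0, 20, -2], "turn": [0, 0, 0], "jaw": -1}, {"xyz": [0, 0, 0], "turn": [0, 0, 0], "jaw": -1}])

```text
time_s: 2.12
position: [0.429, 0.1909, 0.2289]
tcp_rot: [122.4, 89.6, 107.4]
ft_force: [-0.2, -1.1, 0.5]
finger_gap: 0.0853
```

```bash
python3 -c "
from h import *
st(); wshot('pics/w2.png')"
```

```text
t 2.12 p [0.429  0.1909 0.2289] toolx [-0.002  0.007 -1.   ] zyaw -15.05 f [-0.2 -1.1  0.5] gap 0.0853 q6 118.8
```

View pics/w2.png

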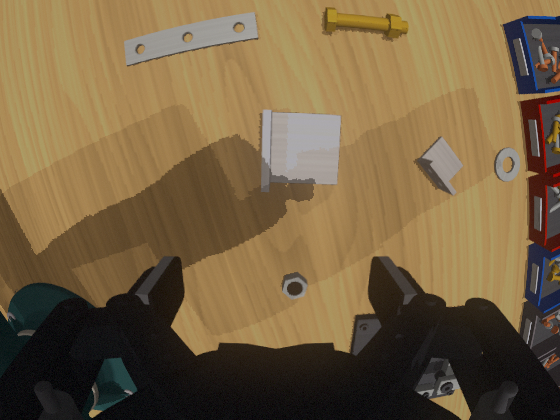

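The bracket is at about (301,148), with its flange along x≈266. The small bracket is at about (440,165) and the nut at (294,287).

```bash
python3 - <<'E'
from h import *
crop('pics/w2.png','pics/w2c.png',250,95,105,105,7)
np.set_printoptions(precision=4,suppress=True)
def u(c,k,o): return [(c[0]+.5)/k-.5+o[0],(c[1]+.5)/k-.5+o[1]]
pix=[(68,55),(658,88),(570,600),(32,642)]; mm=[[-.11,.095],[.1,.095],[.1,-.095],[-.11,-.095]]
ob=[won('pics/w1.png',u(p,4,(340,140)),.015) for p in pix]
t,y,e=fit(mm,ob);print('jig w1',t,y);print(e*1000)
R2=R.from_euler('z',y,degrees=True).as_matrix()[:2,:2]
for p,z,n in [((575,120),.031,'bf in +y end top'),((617,122),.031,'bf back +y top'),((540,385),.031,'bf inner'),((280,533),.031,'sf inner top'),((482,521),.031,'sf inner top, end'),((500,570),.031,'bf in -y end top'),((550,120),.015,'bf bottom +y')]:
    print(n,R2.T@(won('pics/w1.png',u(p,4,(340,140)),z)[:2]-t)*1000)
print('nut',won('pics/w2.png',(294,287),.0),'small',won('pics/w2.png',(440,165),.0))
E
```

```text
jig w1 [ 0.5657 -0.1327] -15.282626294029347
[[ 0.8979  1.1398]
 [ 1.3953  1.8544]
 [-0.8445 -0.6704]
 [-1.4487 -2.3238]]
bf in +y end top [52.0654 82.6376]
bf back +y top [69.4633 82.7757]
bf inner [52.669  -2.6493]
sf inner top [-36.0799 -48.4941]
sf inner top, end [ 39.625 -49.546]
bf in -y end top [ 51.9089 -68.817 ]
bf bottom +y [53.505  80.1184]
nut [0.4152 0.0508 0.    ] small [0.6332 0.1599 0.    ]
```

View pics/w2c.png

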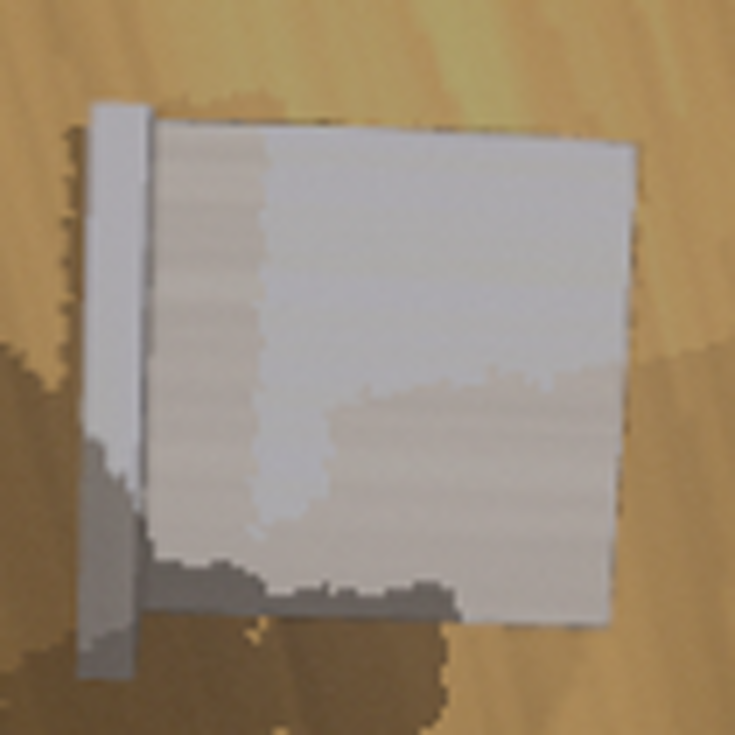

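```bash
python3 - <<'E'
from h import *
np.set_printoptions(precision=4,suppress=True)
def u(c,k,o): return [(c[0]+.5)/k-.5+o[0],(c[1]+.5)/k-.5+o[1]]
bm=[[.0425,.04],[.0425,-.04],[-.0345,.04],[-.0345,-.04],[-.0425,.04],[-.0425,-.04]]
pix=[(636,145),(610,627),(153,103),(134,678),(92,101),(77,677)];z=[.008]*2+[.06]*4
ob=[won('pics/w2.png',u(p,7,(250,95)),zz) for p,zz in zip(pix,z)]
t,y,e=fit(bm,ob);print('br w2',t,y);print(e*1000)
yy=np.radians(-17.2)
for t,y in [(t,y),((.4665,.2195),-17.2)]:
    y=np.radians(y);f=np.array(t)-.0385*np.array([np.cos(y),np.sin(y)])
    print(f); go([*f,.026],np.degrees(y))
E
```

```text
br w2 [0.4664 0.2207] -16.91349809177062
[[ 0.6058  0.4751]
 [-0.1447 -0.4308]
 [-0.2467  0.0813]
 [-0.1128 -0.0996]
 [-0.0185 -0.0388]
 [-0.0831  0.0128]]
[0.4296 0.2319]
t 2.17 p [0.4288 0.1897 0.2289] toolx [-0.002  0.006 -1.   ] zyaw -15.06 f [-0.8 -0.2  0.4] gap 0.0855 q6 118.7
shift mm [203.1  39.9  -9.4] turn x rad 0.0324
rotvec [ 0.0324 -0.0039 -0.0052]
[0.4297 0.2309]
t 2.17 p [0.4288 0.1897 0.2289] toolx [-0.002  0.006 -1.   ] zyaw -15.06 f [-0.8 -0.2  0.4] gap 0.0855 q6 118.7
shift mm [203.1  39.   -9. ] turn x rad 0.0374
rotvec [ 0.0374 -0.004  -0.0052]
```

Request:
arm_command(commands=[{"xyz": [10, 20, -5], "turn": [0.032, -0.004, -0.005], "jaw": -1}, {"xyz": [30, 20, -4], "turn": [0, 0, 0], "jaw": -1}, {"xyz": [30, 0, 0], "turn": [0, 0, 0], "jaw": -1}, {"xyz": [25, 0, 0], "turn": [0, 0, 0], "jaw": -1}, {"xyz": [15, 0, 0], "turn": [0, 0, 0], "jaw": -1}, {"xyz": [0, 0, 0], "turn": [0, 0, 0], "jaw": -1}, {"xyz": [0, 0, 0], "turn": [0, 0, 0], "jaw": -1}])

```text
time_s: 2.75
position: [0.4314, 0.2277, 0.1155]
tcp_rot: [-19.6, 89.9, -36.8]
ft_force: [-0.3, 0.1, 1.1]
finger_gap: 0.0849
```

```bash
python3 -c "
from h import *
go([.4296,.2317,.026],-17)
wshot('pics/w3.png')"
```

```text
t 2.75 p [0.4314 0.2277 0.1155] toolx [ 0.002 -0.001 -1.   ] zyaw -17.13 f [-0.3  0.1  1.1] gap 0.0849 q6 125.4
shift mm [89.5  3.3 -3.1] turn x rad -0.0022
rotvec [-0.0022  0.0019  0.0007]
```

View pics/w3.png

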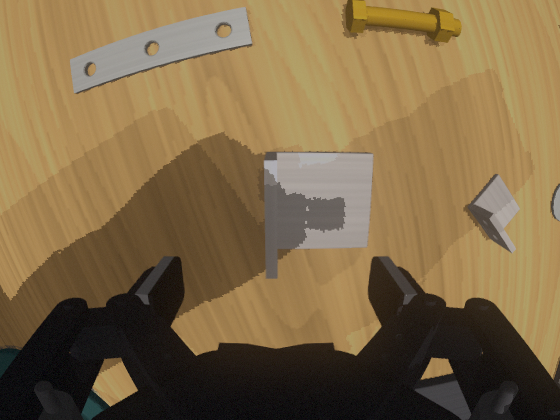

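The flange (x≈271) lies midway between the fingers, so I'll go on down.

Request:
arm_command(commands=[{"xyz": [25, 3, -3], "turn": [0, 0, 0], "jaw": -1}, {"xyz": [25, 0, 0], "turn": [0, 0, 0], "jaw": -1}, {"xyz": [20, 0, 0], "turn": [0, 0, 0], "jaw": -1}, {"xyz": [15, 0, 0], "turn": [0, 0, 0], "jaw": -1}, {"xyz": [8, 0, 0], "turn": [0, 0, 0], "jaw": -1}, {"xyz": [0, 0, 0], "turn": [0, 0, 0], "jaw": -1}, {"xyz": [0, 0, 0], "turn": [0, 0, 0], "jaw": -1}])

```text
time_s: 3.38
position: [0.4369, 0.2308, 0.0285]
tcp_rot: [28.4, 89.1, 11.1]
ft_force: [0.1, 0.8, 0.2]
finger_gap: 0.0855
```

```bash
python3 -c "
from h import *
go([.4296,.2317,.026],-17)
wshot('pics/w4.png')"
```

```text
t 3.38 p [0.4369 0.2308 0.0285] toolx [ 0.016  0.003 -1.   ] zyaw -17.35 f [0.1 0.8 0.2] gap 0.0855 q6 125.8
shift mm [ 2.4 -1.3 -7.3] turn x rad -0.0061
rotvec [-0.006   0.014  -0.0075]
```

View pics/w4.png

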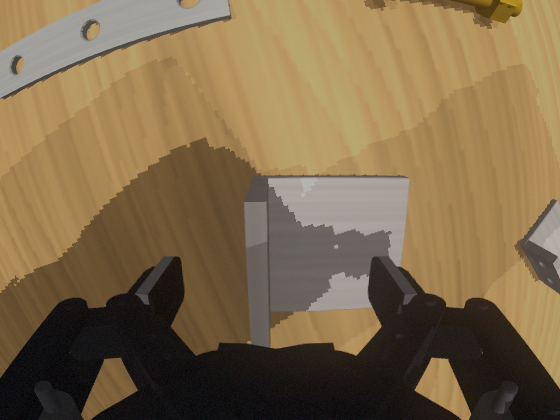

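Request:
arm_command(commands=[{"xyz": [2, -1, -7], "turn": [-0.006, 0.014, -0.008], "jaw": -1}, {"xyz": [0, 0, 0], "turn": [0, 0, 0], "jaw": -1}])

```text
time_s: 3.6
position: [0.4306, 0.2322, 0.0283]
tcp_rot: [27.3, 89.9, 10.3]
ft_force: [0.3, 0.1, 0.0]
finger_gap: 0.0855
```

```bash
python3 -c "
from h import *
go([.4296,.2317,.026],-17)"
```

```text
t 3.6 p [0.4306 0.2322 0.0283] toolx [ 0.001  0.    -1.   ] zyaw -17.0 f [0.3 0.1 0. ] gap 0.0855 q6 125.8
shift mm [ 2.3 -0.8 -0.8] turn x rad 0.0001
rotvec [ 0.0001  0.0012 -0.0006]
```

Request:
arm_command(commands=[{"xyz": [2, 0, -1], "turn": [0, 0, 0], "jaw": 0}, {"xyz": [0, 0, 0], "turn": [0, 0, 0], "jaw": 1}, {"xyz": [0, 0, 0], "turn": [0, 0, 0], "jaw": 1}, {"xyz": [0, 0, 0], "turn": [0, 0, 0], "jaw": 1}, {"xyz": [0, 0, 0], "turn": [0, 0, 0], "jaw": 1}, {"xyz": [0, 0, 0], "turn": [0, 0, 0], "jaw": 1}], force=100)

```text
time_s: 4.1
position: [0.4303, 0.2332, 0.0278]
tcp_rot: [32.8, 89.8, 15.9]
ft_force: [0.8, -0.4, 0.2]
finger_gap: 0.0121
```

```bash
python3 -c "
from h import *
go([.4296,.2317,.026],-17)
wshot('pics/w5.png')"
```

```text
t 4.1 p [0.4303 0.2332 0.0278] toolx [ 0.004  0.001 -1.   ] zyaw -16.95 f [ 0.8 -0.4  0.2] gap 0.0121 q6 125.9
shift mm [ 1.8 -1.6 -0.2] turn x rad 0.0009
rotvec [ 0.0009  0.0032 -0.0021]
```

View pics/w5.png

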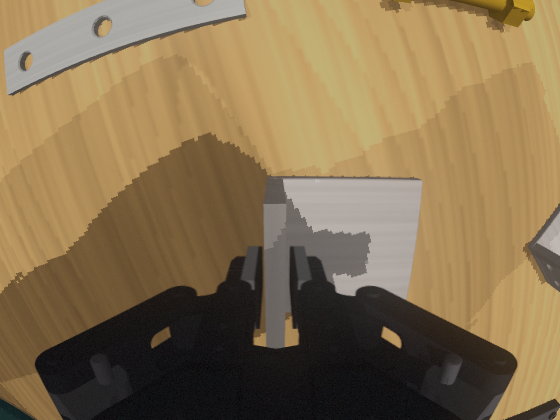

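The fingers are nearly closed on the flange (x≈275). I'll give them a few more rows.

Request:
arm_command(commands=[{"xyz": [0, 0, 0], "turn": [0, 0, 0], "jaw": 1}, {"xyz": [0, 0, 0], "turn": [0, 0, 0], "jaw": 1}, {"xyz": [0, 0, 0], "turn": [0, 0, 0], "jaw": 1}], force=110)

```text
time_s: 4.4
position: [0.4303, 0.2332, 0.028]
tcp_rot: [36.0, 89.8, 19.1]
ft_force: [-0.0, -0.8, 0.6]
finger_gap: 0.0066
```

Request:
arm_command(commands=[{"xyz": [-10, 0, 0], "turn": [0, 0, 0], "jaw": 1}, {"xyz": [-20, 0, 0], "turn": [0, 0, 0], "jaw": 1}, {"xyz": [-25, 0, 0], "turn": [0, 0, 0], "jaw": 1}, {"xyz": [-20, 0, 0], "turn": [0, 0, 0], "jaw": 1}, {"xyz": [-10, 0, 0], "turn": [0, 0, 0], "jaw": 1}, {"xyz": [0, 0, 0], "turn": [0, 0, 0], "jaw": 1}])

```text
time_s: 4.9
position: [0.4278, 0.2323, 0.1144]
tcp_rot: [-145.7, 89.9, -162.6]
ft_force: [0.2, 0.4, -1.9]
finger_gap: 0.0065
```

```bash
python3 -c "
from h import *
st()
wshot('pics/w6.png')"
```

```text
t 4.9 p [0.4278 0.2323 0.1144] toolx [-0.002 -0.001 -1.   ] zyaw -16.97 f [ 0.2  0.4 -1.9] gap 0.0065 q6 125.9
```

View pics/w6.png

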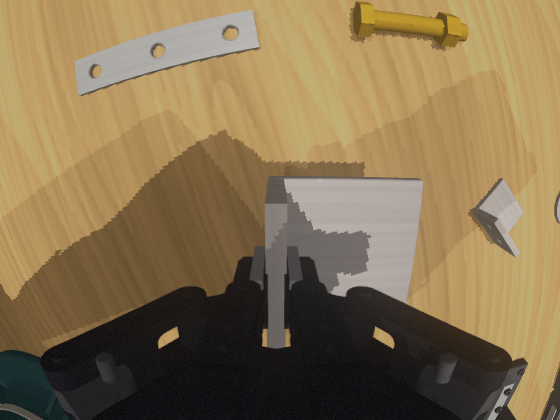

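Request:
arm_command(commands=[{"xyz": [-10, -12, 7], "turn": [-0.016, 0, 0], "jaw": 1}, {"xyz": [-5, -25, 13], "turn": [-0.015, 0, 0], "jaw": 1}, {"xyz": [0, -30, 16], "turn": [0, 0, 0], "jaw": 1}, {"xyz": [0, -30, 16], "turn": [0, 0, 0], "jaw": 1}, {"xyz": [0, -30, 16], "turn": [0, 0, 0], "jaw": 1}, {"xyz": [0, -30, 16], "turn": [0, 0, 0], "jaw": 1}, {"xyz": [0, -30, 16], "turn": [0, 0, 0], "jaw": 1}, {"xyz": [0, -25, 14], "turn": [0, 0, 0], "jaw": 1}])

```text
time_s: 5.62
position: [0.4789, -0.0076, 0.1202]
tcp_rot: [-164.8, 89.3, -179.4]
ft_force: [1.0, 1.0, -1.9]
finger_gap: 0.0064
```

```bash
python3 -c "
from h import *
go([.4967,-.1125,.12],-15.2)"
```

```text
t 5.62 p [ 0.4789 -0.0076  0.1202] toolx [-0.013 -0.    -1.   ] zyaw -14.56 f [ 1.   1.  -1.9] gap 0.0064 q6 94.0
shift mm [ -0.  -97.1  43.6] turn x rad 0.0112
rotvec [ 0.0112 -0.0126  0.0035]
```

Request:
arm_command(commands=[{"xyz": [0, -25, 11], "turn": [0.011, -0.012, 0.003], "jaw": 1}, {"xyz": [0, -25, 11], "turn": [0, 0, 0], "jaw": 1}, {"xyz": [0, -20, 10], "turn": [0, 0, 0], "jaw": 1}, {"xyz": [0, -12, 7], "turn": [0, 0, 0], "jaw": 1}, {"xyz": [0, 0, 0], "turn": [0, 0, 0], "jaw": 1}, {"xyz": [0, 0, 0], "turn": [0, 0, 0], "jaw": 1}])

```text
time_s: 6.12
position: [0.4933, -0.1068, 0.1121]
tcp_rot: [-174.3, 89.5, 170.1]
ft_force: [-0.0, 0.4, -2.3]
finger_gap: 0.0064
```

```bash
python3 -c "
from h import *
go([.4967,-.1125,.06],-15.2)
wshot('pics/w7.png')
for n in ['top','scene']: cv2.imwrite(f'pics/{n}7.png',r.camera(n)[:,:,::-1])
crop('pics/top7.png','pics/top7c.png',235,140,150,130,5)
"
```

```text
t 6.12 p [ 0.4933 -0.1068  0.1121] toolx [-0.009  0.002 -1.   ] zyaw -15.64 f [-0.   0.4 -2.3] gap 0.0064 q6 84.2
shift mm [52.  -4.6  5.2] turn x rad -0.0077
rotvec [-0.0077 -0.0091  0.0009]
```

View pics/w7.png

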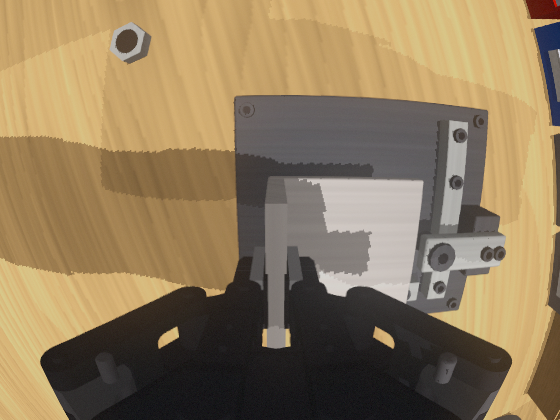

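View pics/top7c.png

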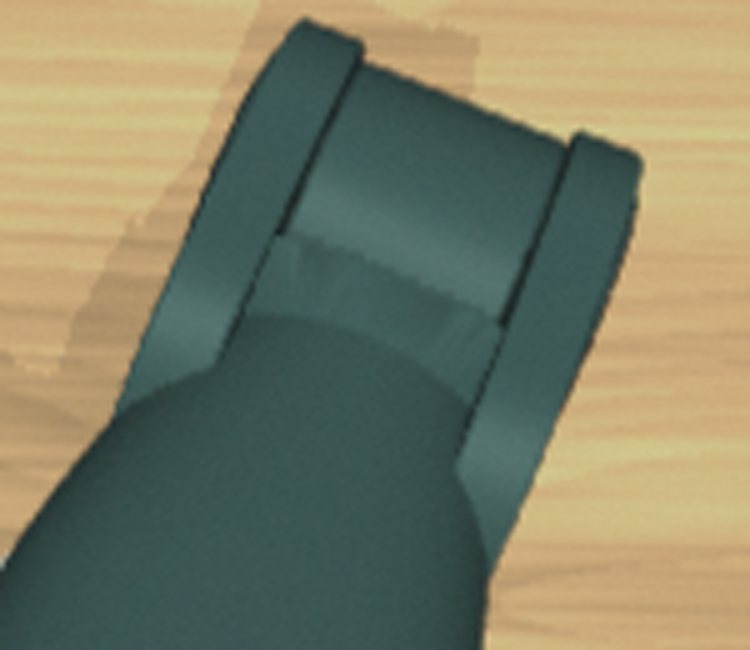

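View pics/scene7.png

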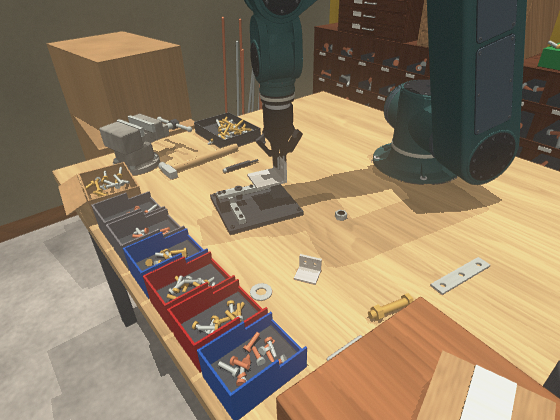

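The bracket hangs over the jig. The plate's left edge is at x≈235 and its top-right corner at (488,110), the back fence is at about (452,120–230), and the bush is at (441,257). I'll refine the jig pose from this view.

```bash
python3 -c "
from h import *
crop('pics/w7.png','pics/w7c.png',395,95,115,225,3.5) if 0 else crop('pics/w7.png','pics/w7c.png',395,95,115,120,6)
crop('pics/w7.png','pics/w7d.png',400,195,115,120,6)
crop('pics/w7.png','pics/w7e.png',225,85,60,60,6)
"
```

```text
(no output)
```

View pics/w7c.png

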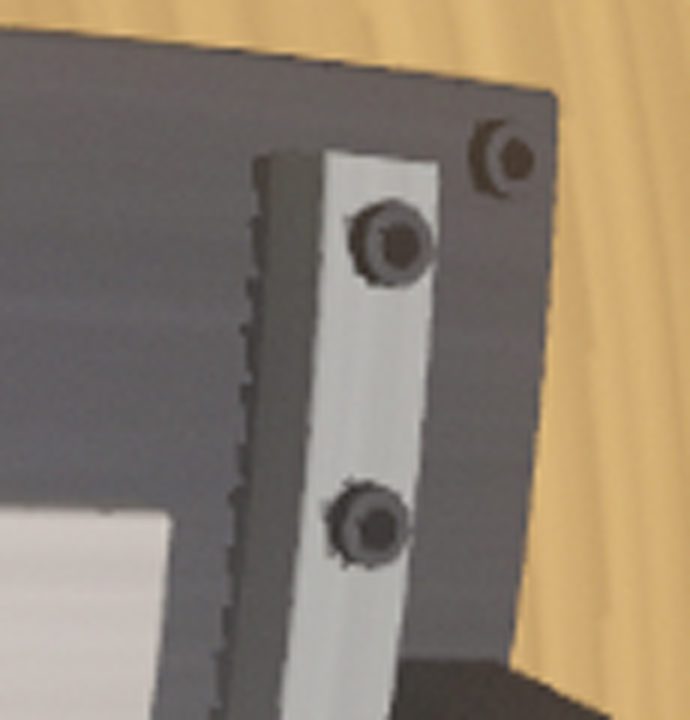

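View pics/w7d.png

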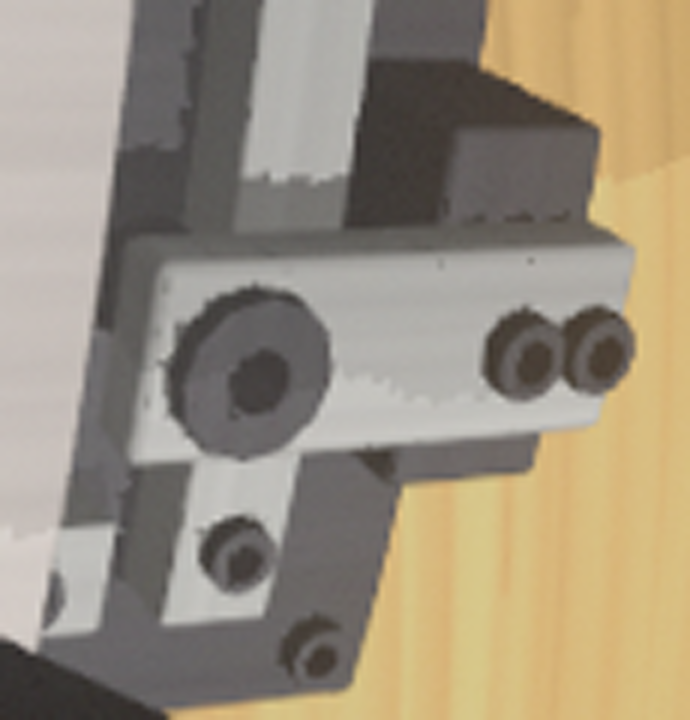

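View pics/w7e.png

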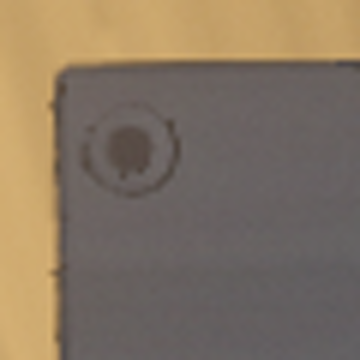

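```bash
python3 - <<'E'
from h import *
np.set_printoptions(precision=4,suppress=True)
def u(c,k,o): return [(c[0]+.5)/k-.5+o[0],(c[1]+.5)/k-.5+o[1]]
c=(395,95);d=(400,195);e_=(225,85);W='pics/w7.png'
ob=[won(W,u(p,6,o),.015) for p,o in [((60,72),e_),((555,92),c),((350,688),d)]]
ob.append(won(W,u((117,525),6,d),.031))
t,y,e=fit([[-.11,.095],[.1,.095],[.1,-.095],[.04,-.05]],ob);print('jig w7',t,y);print(e*1000)
A=won(W,u((325,152),6,c),.031);B=won(W,u((283,715),6,c),.031);C=won(W,u((265,0),6,d),.031);D=won(W,u((165,622),6,d),.031)
R2=R.from_euler('z',y,degrees=True).as_matrix()[:2,:2]
for P in (A,B,C,D): print('fence inner',(R2.T@(P[:2]-t))*1000)
v=(A-D)[:2];print('fence yaw',np.degrees(np.arctan2(-v[0],v[1])))
A=won(W,u((172,515),6,c),.0921);B=won(W,u((133,0),6,d),.0921);C=won(W,u((38,655),6,d),.0921)
v=(A-C)[:2];print('leg edge yaw',np.degrees(np.arctan2(-v[0],v[1])),A,C)
for P in (A,B,C): print('leg free edge in jig',(R2.T@(P[:2]-t))*1000)
st()
E
```

```text
jig w7 [ 0.5665 -0.1355] -15.216197235219793
[[-1.4763  1.0518]
 [ 1.0991  0.2041]
 [ 0.4193 -1.3103]
 [-0.042   0.0544]]
fence inner [50.6941 81.8484]
fence inner [51.2475  9.1136]
fence inner [50.9893 24.5151]
fence inner [ 51.1225 -66.8245]
fence yaw -15.051090741011755
leg edge yaw -15.32664808168606 [ 0.5807 -0.0914  0.0921] [ 0.5604 -0.1655  0.0921]
leg free edge in jig [ 2.1303 46.2673]
leg free edge in jig [ 1.9889 38.3628]
leg free edge in jig [  1.9821 -30.6147]
t 6.27 p [ 0.4935 -0.1057  0.1127] toolx [-0.008  0.001 -1.   ] zyaw -15.53 f [ 0.3  0.7 -2.3] gap 0.0059 q6 84.2
```

Request:
arm_command(commands=[{"xyz": [15, 0, 0], "turn": [-0.007, -0.008, 0.001], "jaw": 1}, {"xyz": [20, 0, 0], "turn": [0, 0, 0], "jaw": 1}, {"xyz": [15, 0, 0], "turn": [0, 0, 0], "jaw": 1}, {"xyz": [8, 0, 0], "turn": [0, 0, 0], "jaw": 1}, {"xyz": [0, 0, 0], "turn": [0, 0, 0], "jaw": 1}, {"xyz": [0, 0, 0], "turn": [0, 0, 0], "jaw": 1}])

```text
time_s: 6.77
position: [0.4932, -0.1003, 0.0535]
tcp_rot: [24.8, 89.9, 10.1]
ft_force: [1.0, 0.1, -3.1]
finger_gap: 0.0065
```

```bash
cat >> h.py <<'E'
def jg(t=np.array([.5665,-.1355]),y=-15.15):
    """report tcp in jig frame, go to jig coordinates"""
    s=r.state();p,A=tcp(s);Q=R.from_euler('z',y,degrees=True).as_matrix()
    f=Q.T@np.array(s['ft_force']);l=Q.T@(p-[*t,0])
    Rt=np.c_[[0,0,-1],Q[:,1],Q[:,0]]
    print('t',round(s['time_s'],2),'tcp jig mm',(l*1000).round(1),'f jig',f.round(1),'mom',np.round(Q.T@np.array(s['moment']),2),'gap',round(s['finger_gap'],4),'rotvec to square',R.from_matrix(A.T@Rt).as_rotvec().round(4))
E
python3 -c "
from h import *
jg()"
```

```text
t 6.77 tcp jig mm [-79.9  14.8  53.5] f jig [ 1.   0.4 -3.1] mom [0.01 0.1  0.  ] gap 0.0065 rotvec to square [ 0.0077  0.0015 -0.0007]
```

Request:
arm_command(commands=[{"xyz": [4, -1, 0], "turn": [0.008, 0.001, 0], "jaw": 1}, {"xyz": [4, -1, 0], "turn": [0, 0, 0], "jaw": 1}, {"xyz": [2, 0, 0], "turn": [0, 0, 0], "jaw": 1}, {"xyz": [0, 0, 0], "turn": [0, 0, 0], "jaw": 1}])

```text
time_s: 7.1
position: [0.4939, -0.1021, 0.0447]
tcp_rot: [5.6, 89.8, -9.6]
ft_force: [0.3, 0.3, -2.8]
finger_gap: 0.0063
```

```bash
python3 -c "
from h import *
jg()"
```

```text
t 7.1 tcp jig mm [-78.8  13.2  44.7] f jig [ 0.2  0.4 -2.8] mom [0.07 0.08 0.01] gap 0.0063 rotvec to square [-0.0001  0.0034 -0.0003]
```

Request:
arm_command(commands=[{"xyz": [0, -4, 8], "turn": [0, 0.003, 0], "jaw": 1}, {"xyz": [0, -4, 12], "turn": [0, 0, 0], "jaw": 1}, {"xyz": [0, -4, 12], "turn": [0, 0, 0], "jaw": 1}, {"xyz": [0, -2, 6], "turn": [0, 0, 0], "jaw": 1}, {"xyz": [0, 0, 0], "turn": [0, 0, 0], "jaw": 1}])

```text
time_s: 7.52
position: [0.5301, -0.1283, 0.0458]
tcp_rot: [0.6, 89.9, -14.6]
ft_force: [-0.6, 0.3, -3.5]
finger_gap: 0.0064
```

```bash
python3 -c "
from h import *
jg(); wshot('pics/w8.png')"
```

```text
t 7.52 tcp jig mm [-37.   -2.6  45.8] f jig [-0.7  0.2 -3.5] mom [-0.01  0.08  0.03] gap 0.0064 rotvec to square [-0.0004  0.0018 -0.    ]
```

View pics/w8.png

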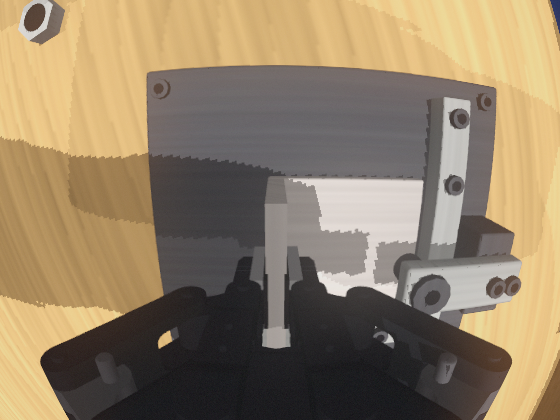

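The leg is under the bush arm and its free edge is just short of the back fence (x≈423 against 425). Next I'll touch down.

Request:
arm_command(commands=[{"xyz": [2, 0, 0], "turn": [0, 0.002, 0], "jaw": 1}, {"xyz": [2, 0, 0], "turn": [0, 0, 0], "jaw": 1}, {"xyz": [1, 0, 0], "turn": [0, 0, 0], "jaw": 1}])

```text
time_s: 7.82
position: [0.5294, -0.128, 0.043]
tcp_rot: [-25.5, 89.9, -40.7]
ft_force: [-4.8, 1.1, 17.2]
finger_gap: 0.0066
```

```bash
python3 -c "
from h import *
jg()"
```

```text
t 7.82 tcp jig mm [-37.7  -2.5  43. ] f jig [-5.  -0.2 17.2] mom [ 0.04  0.94 -0.01] gap 0.0066 rotvec to square [-0.0004  0.0015  0.0007]
```

Request:
arm_command(commands=[{"xyz": [0, 0, 3], "turn": [0, 0, 0], "jaw": 1}, {"xyz": [0.3, 0, 3], "turn": [0, 0, 0], "jaw": 1}])

```text
time_s: 7.98
position: [0.5343, -0.129, 0.0433]
tcp_rot: [-27.7, 89.9, -42.8]
ft_force: [0.2, -0.3, -2.5]
finger_gap: 0.0068
```

```bash
python3 -c "
from h import *
jg()"
```

```text
t 7.98 tcp jig mm [-32.8  -2.2  43.3] f jig [ 0.3 -0.3 -2.5] mom [0.03 0.07 0.07] gap 0.0068 rotvec to square [-0.0002  0.0015  0.0008]
```

Request:
arm_command(commands=[{"xyz": [0.5, -3, 0], "turn": [0, 0.0015, 0.001], "jaw": 1}, {"xyz": [0.5, -2, 0], "turn": [0, 0, 0], "jaw": 1}])

```text
time_s: 8.15
position: [0.534, -0.1325, 0.043]
tcp_rot: [65.5, 89.8, 50.4]
ft_force: [0.3, 12.2, 15.8]
finger_gap: 0.0062
```

```bash
python3 -c "
from h import *
jg()"
```

```text
t 8.15 tcp jig mm [-32.2  -5.6  43. ] f jig [-2.9 11.8 15.8] mom [2.08 0.68 0.1 ] gap 0.0062 rotvec to square [ 0.0016  0.0017 -0.0037]
```

Request:
arm_command(commands=[{"xyz": [0.3, -1, 0], "turn": [0, 0, 0], "jaw": 1}, {"xyz": [0.3, -1, 0], "turn": [0, 0, 0], "jaw": 1}])

```text
time_s: 8.32
position: [0.534, -0.1333, 0.0431]
tcp_rot: [66.7, 89.6, 51.8]
ft_force: [1.1, 6.3, 7.9]
finger_gap: 0.0065
```

```bash
python3 -c "
from h import *
jg()"
```

```text
t 8.32 tcp jig mm [-31.9  -6.4  43.1] f jig [-0.6  6.3  7.9] mom [1.09 0.36 0.03] gap 0.0065 rotvec to square [ 0.003  0.003 -0.007]
```

Request:
arm_command(commands=[{"xyz": [0.2, -2, 0], "turn": [0.003, 0.003, -0.007], "jaw": 1}, {"xyz": [0.2, -2, 0], "turn": [0, 0, 0], "jaw": 1}])

```text
time_s: 8.48
position: [0.5334, -0.1353, 0.0432]
tcp_rot: [81.8, 89.7, 66.8]
ft_force: [3.3, 25.6, 17.7]
finger_gap: 0.0066
```

```bash
python3 -c "
from h import *
jg();wshot('pics/w9.png');cv2.imwrite('pics/scene9.png',r.camera('scene')[:,:,::-1]);crop('pics/scene9.png','pics/scene9c.png',200,130,110,110,6)"
```

```text
t 8.48 tcp jig mm [-32.   -8.5  43.2] f jig [-3.5 25.6 17.7] mom [4.91 0.61 0.04] gap 0.0066 rotvec to square [ 0.0013  0.0007 -0.0046]
```

View pics/scene9c.png

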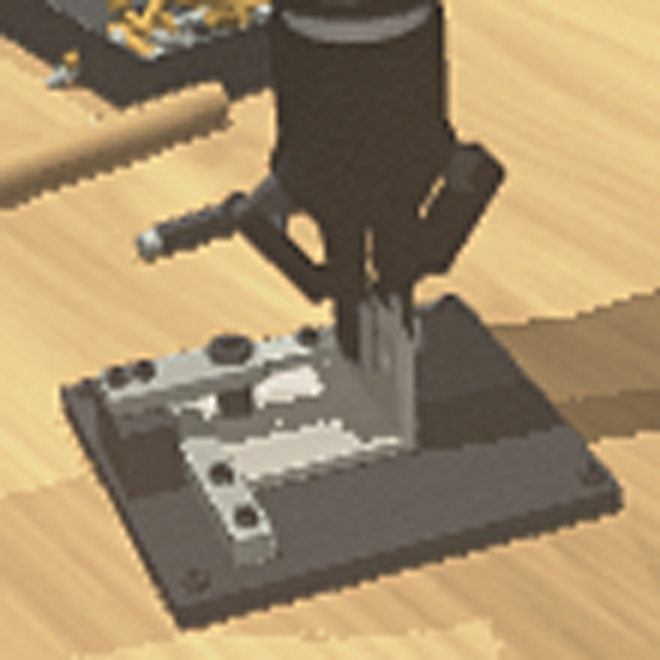

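View pics/w9.png

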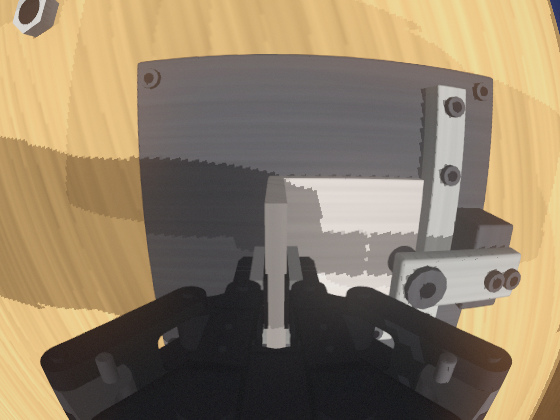

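The bracket still sits the same way in the grip (its corner is at about (286,178)), and the side push reads 26 N near the predicted contact at y≈-8. Next is the back fence.

Request:
arm_command(commands=[{"xyz": [0.2, -1, 2], "turn": [0.001, 0.001, -0.005], "jaw": 1}, {"xyz": [0.2, -1, 2], "turn": [0, 0, 0], "jaw": 1}])

```text
time_s: 8.75
position: [0.5341, -0.1351, 0.043]
tcp_rot: [141.5, 89.6, 126.4]
ft_force: [-15.9, 11.8, 25.0]
finger_gap: 0.0063
```

```bash
python3 -c "
from h import *
jg()"
```

```text
t 8.75 tcp jig mm [-31.4  -8.1  43. ] f jig [-18.4   7.2  25. ] mom [ 1.21  2.96 -0.2 ] gap 0.0063 rotvec to square [ 0.0018 -0.0054 -0.0043]
```

Request:
arm_command(commands=[{"xyz": [0, -1, 2.5], "turn": [0.002, -0.005, -0.004], "jaw": 1}, {"xyz": [0, -1, 2.5], "turn": [0, 0, 0], "jaw": 1}])

```text
time_s: 8.92
position: [0.5342, -0.1352, 0.043]
tcp_rot: [156.0, 89.5, 140.9]
ft_force: [-14.7, 12.6, 18.9]
finger_gap: 0.0061
```

```bash
python3 -c "
from h import *
jg()"
```

```text
t 8.92 tcp jig mm [-31.3  -8.2  43. ] f jig [-17.5   8.3  18.9] mom [ 1.53  2.53 -0.17] gap 0.0061 rotvec to square [ 0.0007 -0.0083 -0.0037]
```

Request:
arm_command(commands=[{"xyz": [-0.2, -1, 3], "turn": [0, -0.012, -0.005], "jaw": 1}, {"xyz": [0, -1, 3], "turn": [0, -0.012, -0.004], "jaw": 1}, {"xyz": [0, -1, 3], "turn": [0, -0.012, -0.004], "jaw": 1}], force=120)

```text
time_s: 9.17
position: [0.535, -0.1356, 0.043]
tcp_rot: [-14.9, 89.2, -29.9]
ft_force: [-15.9, 11.2, 23.9]
finger_gap: 0.0061
```

```bash
python3 -c "
from h import *
jg()"
```

```text
t 9.17 tcp jig mm [-30.4  -8.3  43. ] f jig [-18.3   6.6  23.9] mom [ 1.88  4.19 -0.3 ] gap 0.0061 rotvec to square [0.0016 0.0142 0.0038]
```

Request:
arm_command(commands=[{"xyz": [-0.3, -1, 2], "turn": [0.001, 0.014, 0.004], "jaw": 1}, {"xyz": [-0.3, -1, 3], "turn": [0, 0, 0], "jaw": 1}])

```text
time_s: 9.33
position: [0.5347, -0.1353, 0.0432]
tcp_rot: [152.8, 89.5, 137.7]
ft_force: [-17.5, 14.7, 18.5]
finger_gap: 0.0065
```

```bash
python3 -c "
from h import *
jg();wshot('pics/w10.png');crop('pics/w10.png','pics/w10c.png',380,130,100,100,7)"
```

```text
t 9.33 tcp jig mm [-30.7  -8.2  43.2] f jig [-20.7   9.6  18.5] mom [ 1.63  3.41 -0.13] gap 0.0065 rotvec to square [ 0.0016 -0.008  -0.0041]
```

View pics/w10c.png

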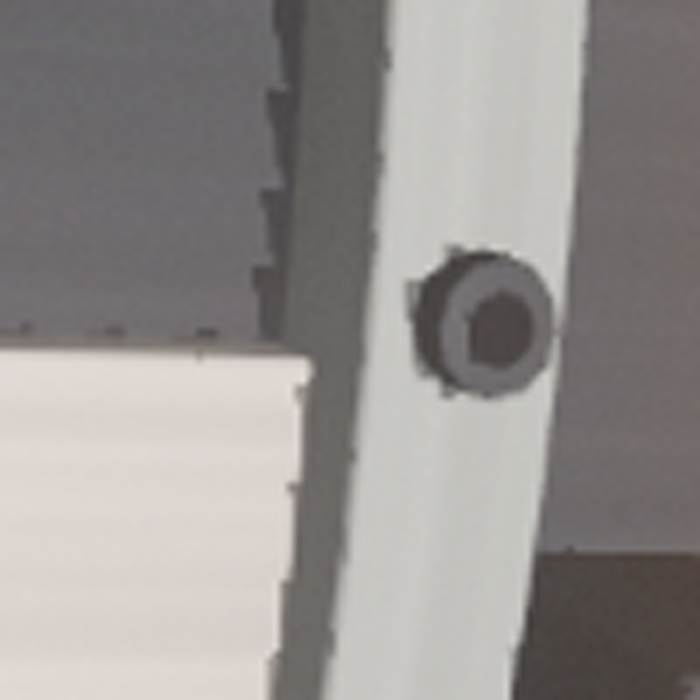

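```bash
python3 - <<'E'
from h import *
np.set_printoptions(precision=2,suppress=True)
def u(c,k,o): return [(c[0]+.5)/k-.5+o[0],(c[1]+.5)/k-.5+o[1]]
W='pics/w10.png';o=(380,130);Q=R.from_euler('z',-15.15,degrees=True).as_matrix()[:2,:2];t=np.array([.5665,-.1355])
J=lambda p,z:(Q.T@(won(W,u(p,7,o),z)[:2]-t))*1000
print('top edge',J((386,50),.031),J((362,360),.031),J((325,690),.031))
print('foot',J((303,50),.015),J((285,330),.015))
print('leg',J((309,358),.023),J((292,500),.023),J((270,690),.023))
E
```

```text
top edge [50.48 54.75] [50.37 31.56] [50.49  5.68]
foot [51.07 53.86] [51.15 31.07]
leg [49.71 30.2 ] [49.44 18.81] [49.51  3.04]
```

Request:
arm_command(commands=[{"xyz": [-1, 0, 0], "turn": [0.001, -0.008, -0.004], "jaw": 1}, {"xyz": [-0.3, 0, 2], "turn": [0, 0, 0], "jaw": 1}])

```text
time_s: 9.55
position: [0.5349, -0.1352, 0.0439]
tcp_rot: [175.9, 89.8, 160.8]
ft_force: [-7.1, 5.2, 4.6]
finger_gap: 0.0063
```

```bash
python3 -c "
from h import *
jg()"
```

```text
t 9.55 tcp jig mm [-30.6  -8.   43.9] f jig [-8.2  3.1  4.6] mom [ 0.7   1.9  -0.12] gap 0.0063 rotvec to square [ 0.0007 -0.0033 -0.0002]
```

Request:
arm_command(commands=[{"xyz": [-0.2, 0, 2], "turn": [0, -0.004, 0], "jaw": 1}, {"xyz": [-0.2, 0, 3], "turn": [0, -0.002, 0], "jaw": 1}])

```text
time_s: 9.72
position: [0.5348, -0.135, 0.0431]
tcp_rot: [179.0, 89.6, 163.9]
ft_force: [-26.3, 5.9, 23.3]
finger_gap: 0.0059
```

```bash
python3 -c "
from h import *
jg()"
```

```text
t 9.72 tcp jig mm [-30.7  -7.8  43.1] f jig [-27.   -1.2  23.3] mom [-0.43  4.39 -0.29] gap 0.0059 rotvec to square [ 0.0003 -0.0074 -0.0001]
```

Request:
arm_command(commands=[{"xyz": [0, -2, 2.5], "turn": [0, -0.008, -0.002], "jaw": 1}, {"xyz": [0, -2, 2.5], "turn": [0, -0.004, -0.004], "jaw": 1}])

```text
time_s: 9.88
position: [0.5346, -0.1354, 0.043]
tcp_rot: [155.3, 89.7, 140.3]
ft_force: [-12.0, 24.0, 21.5]
finger_gap: 0.0062
```

```bash
python3 -c "
from h import *
jg();wshot('pics/w11.png');jg();crop('pics/w11.png','pics/w11c.png',380,130,100,100,7)"
```

```text
t 9.88 tcp jig mm [-30.8  -8.3  43. ] f jig [-17.8  20.1  21.5] mom [ 3.86  2.94 -0.1 ] gap 0.0062 rotvec to square [ 0.0021 -0.0042 -0.0019]
t 9.93 tcp jig mm [-30.8  -8.3  43. ] f jig [-17.7  17.   18.7] mom [ 3.23  2.93 -0.15] gap 0.0066 rotvec to square [ 0.0022 -0.0043 -0.0019]
```

View pics/w11.png

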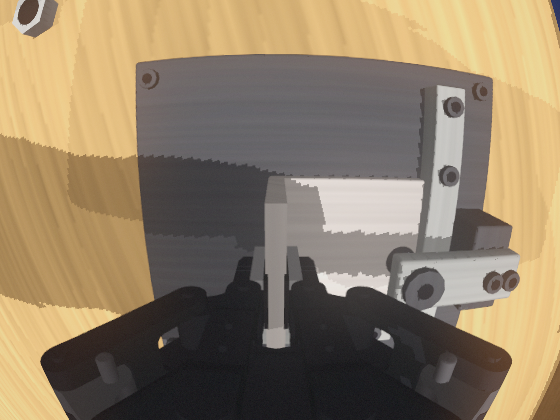

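View pics/w11c.png

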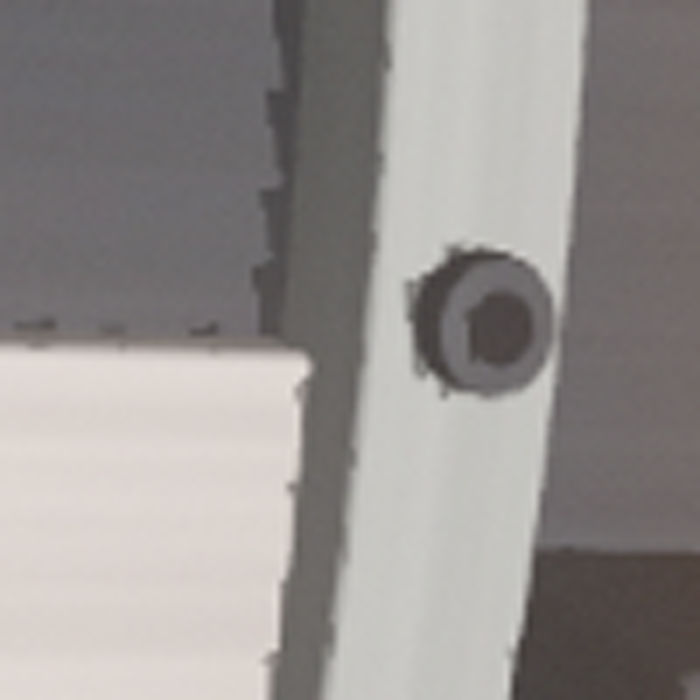

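Request:
arm_command(commands=[{"xyz": [-1, 0.3, 3], "turn": [0, -0.004, 0], "jaw": 1}, {"xyz": [-1.2, 0, 4], "turn": [0, -0.008, 0], "jaw": 1}])

```text
time_s: 10.1
position: [0.5354, -0.135, 0.0439]
tcp_rot: [163.5, 89.7, 148.4]
ft_force: [-23.8, 2.5, 5.8]
finger_gap: 0.0064
```

```bash
python3 -c "
from h import *
jg()"
```

```text
t 10.1 tcp jig mm [-30.2  -7.7  43.9] f jig [-23.6  -3.8   5.8] mom [-0.8   4.78 -0.32] gap 0.0064 rotvec to square [ 0.0019 -0.0046 -0.0014]
```

Request:
arm_command(commands=[{"xyz": [-0.3, 0, 4], "turn": [0.001, -0.008, -0.001], "jaw": 1}, {"xyz": [-0.3, 0, 4], "turn": [0, -0.006, 0], "jaw": 1}])

```text
time_s: 10.27
position: [0.5348, -0.135, 0.043]
tcp_rot: [-173.6, 89.6, 171.3]
ft_force: [-27.6, 6.6, 30.3]
finger_gap: 0.0062
```

```bash
python3 -c "
from h import *
jg();wshot('pics/w12.png');crop('pics/w12.png','pics/w12c.png',380,130,100,100,7)"
```

```text
t 10.27 tcp jig mm [-30.7  -7.8  43. ] f jig [-28.4  -0.8  30.3] mom [ 0.18  4.71 -0.27] gap 0.0062 rotvec to square [-0.0002 -0.0066  0.0007]
```

View pics/w12c.png

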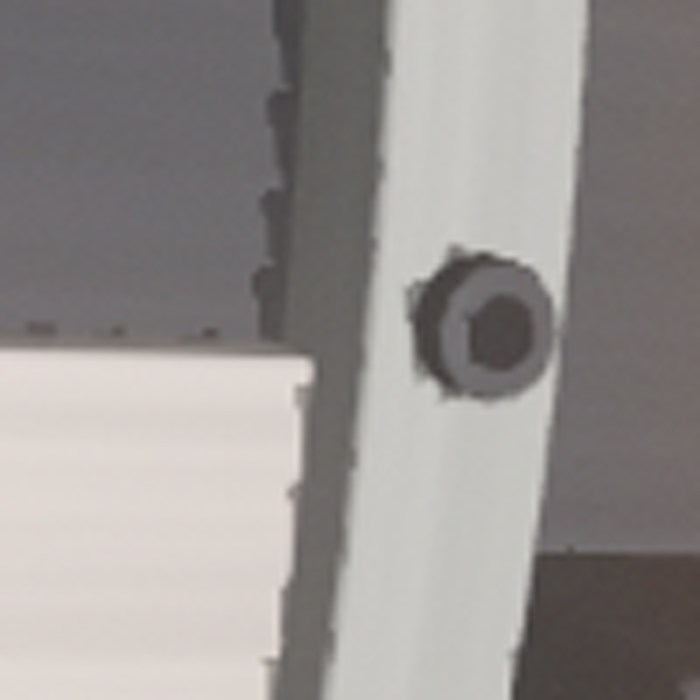

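Request:
arm_command(commands=[{"xyz": [0, -2.5, 3], "turn": [0, -0.007, 0.001], "jaw": 1}, {"xyz": [0, -2.5, 3.5], "turn": [0, -0.005, -0.002], "jaw": 1}, {"xyz": [0, -2.5, 4], "turn": [0.001, -0.005, -0.003], "jaw": 1}])

```text
time_s: 10.57
position: [0.5347, -0.1354, 0.0431]
tcp_rot: [123.2, 89.3, 108.2]
ft_force: [-23.3, 29.0, 31.7]
finger_gap: 0.006
```

```bash
python3 -c "
from h import *
jg();cv2.imwrite('pics/scene13.png',r.camera('scene')[:,:,::-1]);crop('pics/scene13.png','pics/scene13c.png',200,130,110,110,6);jg()"
```

```text
t 10.57 tcp jig mm [-30.8  -8.2  43.1] f jig [-30.1  21.9  31.7] mom [ 3.47  5.   -0.12] gap 0.006 rotvec to square [ 0.0026 -0.0069 -0.0105]
t 10.62 tcp jig mm [-30.8  -8.3  43.2] f jig [-27.8  20.7  30.8] mom [ 3.6   4.61 -0.12] gap 0.0061 rotvec to square [ 0.0025 -0.0071 -0.0105]
```

View pics/scene13c.png

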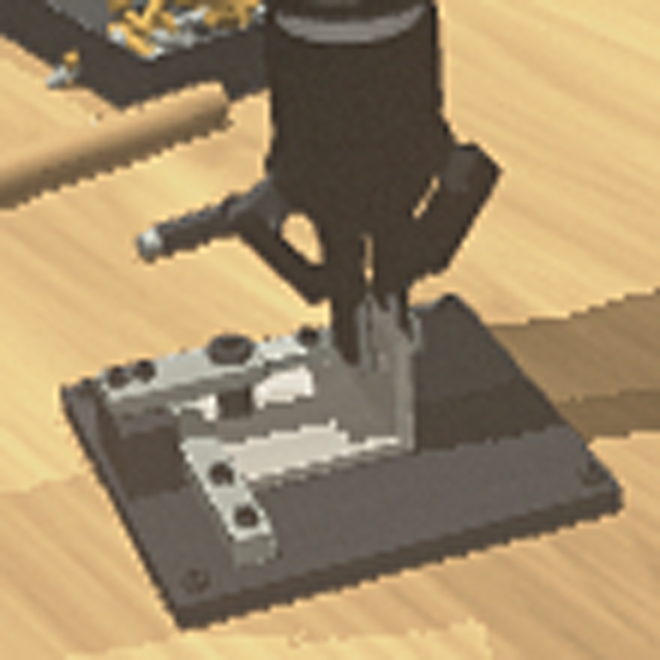

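Request:
arm_command(commands=[{"xyz": [0, -1.5, 3], "turn": [0.003, -0.01, -0.014], "jaw": 1}, {"xyz": [0, -2, 3.5], "turn": [0.001, -0.006, -0.006], "jaw": 1}])

```text
time_s: 10.78
position: [0.5347, -0.1355, 0.043]
tcp_rot: [-122.4, 89.8, -137.5]
ft_force: [-20.3, 22.1, 29.8]
finger_gap: 0.0066
```

```bash
python3 -c "
from h import *
jg()"
```

```text
t 10.78 tcp jig mm [-30.7  -8.3  43. ] f jig [-25.4  16.   29.8] mom [ 3.47  4.71 -0.07] gap 0.0066 rotvec to square [ 0.0005 -0.0018  0.0029]
```

```bash
python3 -c "
from h import *
wshot('pics/w14.png');jg();cv2.imwrite('pics/scene14.png',r.camera('scene')[:,:,::-1]);r.camera('top');r.camera('top');jg()"
```

```text
t 10.83 tcp jig mm [-30.7  -8.3  43. ] f jig [-24.1  14.1  24.7] mom [ 2.94  4.17 -0.06] gap 0.0063 rotvec to square [ 0.0006 -0.002   0.0027]
t 10.98 tcp jig mm [-30.7  -8.3  43. ] f jig [-23.6  14.1  25. ] mom [ 2.98  4.15 -0.03] gap 0.006 rotvec to square [ 0.0006 -0.0021  0.0022]
```

View pics/w14.png

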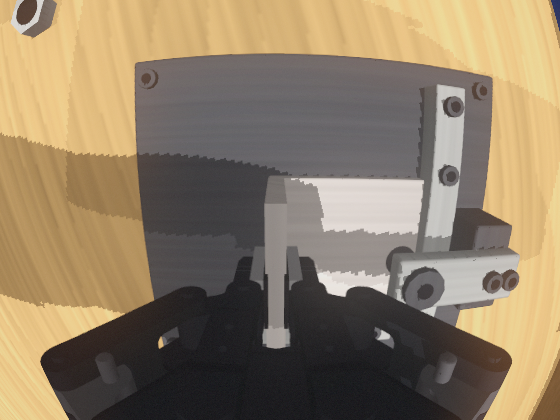

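View pics/scene14.png

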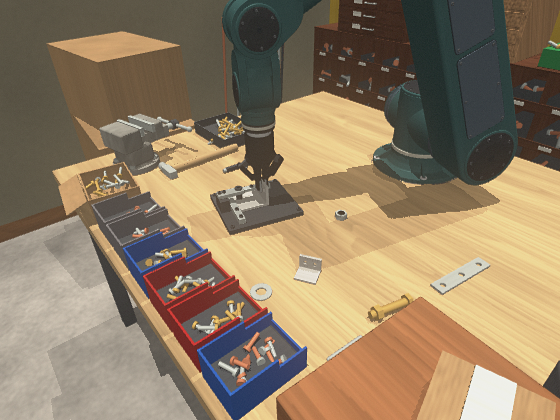

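Request:
arm_command(commands=[{"xyz": [-0.4, -3, 3.5], "turn": [0.001, -0.008, -0.005], "jaw": 1}, {"xyz": [-0.2, -3.5, 4], "turn": [0.001, -0.007, -0.006], "jaw": 1}])

```text
time_s: 11.15
position: [0.5347, -0.1356, 0.043]
tcp_rot: [34.8, 90.0, 19.8]
ft_force: [-18.4, 37.1, 31.8]
finger_gap: 0.0062
```

```bash
python3 -c "
from h import *
jg();wshot('pics/w15.png');jg()"
```

```text
t 11.15 tcp jig mm [-30.7  -8.4  43. ] f jig [-27.4  31.   31.8] mom [ 6.09  5.04 -0.13] gap 0.0062 rotvec to square [ 0.0024  0.0006 -0.0004]
t 11.2 tcp jig mm [-30.7  -8.4  43. ] f jig [-23.2  27.7  24.4] mom [ 5.39  4.41 -0.13] gap 0.0062 rotvec to square [ 0.0024  0.0006 -0.0005]
```

Request:
arm_command(commands=[{"xyz": [-0.2, -3.5, 4], "turn": [0.006, -0.006, -0.006], "jaw": 1}])

```text
time_s: 11.28
position: [0.5347, -0.1355, 0.043]
tcp_rot: [86.3, 89.9, 71.1]
ft_force: [-16.9, 32.4, 27.1]
finger_gap: 0.0065
```

```bash
python3 -c "
from h import *
jg();wshot('pics/w16.png');jg()"
```

```text
t 11.28 tcp jig mm [-30.7  -8.3  43. ] f jig [-24.8  26.8  27.1] mom [5.02 4.59 0.16] gap 0.0065 rotvec to square [-0.0011  0.0001 -0.0017]
t 11.33 tcp jig mm [-30.7  -8.4  43. ] f jig [-23.6  26.9  26.9] mom [5.19 4.52 0.18] gap 0.0062 rotvec to square [-0.0016 -0.     -0.0018]
```

Request:
arm_command(commands=[{"xyz": [-0.1, -3.5, 4], "turn": [0, -0.006, -0.007], "jaw": 1}])

```text
time_s: 11.42
position: [0.5347, -0.1355, 0.043]
tcp_rot: [105.4, 89.9, 90.3]
ft_force: [-17.5, 32.7, 29.3]
finger_gap: 0.0061
```

```bash
python3 -c "
from h import *
jg();wshot('pics/w17.png');jg()"
```

```text
t 11.42 tcp jig mm [-30.7  -8.3  43. ] f jig [-25.5  26.9  29.3] mom [ 5.19  4.6  -0.05] gap 0.0061 rotvec to square [ 0.0007 -0.0005 -0.002 ]
t 11.47 tcp jig mm [-30.7  -8.3  43. ] f jig [-25.8  27.2  27.8] mom [ 5.15  4.59 -0.04] gap 0.0063 rotvec to square [ 0.0009 -0.0006 -0.002 ]
```

Everything is balanced: the moment about the vertical is near zero, the bracket is square, and both pushes are holding. I'll hand it in.

```bash
python3 -c "
from plant import r
print(r.finish_job())"
```

```text
the job is handed in; nothing more can be done
None
```

The larger bracket is seated in the jig corner, and I handed the job in at 11.5 s with the arm still gripping it at 120 N and pressing it against both fences. I gripped it by the flange, lowered it onto the plate, slid the leg under the bush arm, then pushed it against the side fence and the back fence.

- **Push and grip:** the last readings were about 26 N against the back fence, 27 N against the side fence and 28 N down onto the plate. They held steady and the position did not change between the last readings.
- **Squareness:** tilt and yaw were within about 0.12° of the measured jig axes, and the moment about the vertical was near zero. My estimates of the jig's own yaw ranged from -14.7° to -15.7°; I used -15.15°.
- **Contact with the fences:** the arm stopped within about 0.3 mm of the position I predicted for both fences. At the back fence it also held 24 N with almost no load on the plate, so that was not just friction. The side-fence push exceeded what friction would likely carry. The camera could not see the side-fence contact.
- **One check that disagreed:** a wrist image taken partway through the pushing suggested a gap of 0.3 to 1 mm at the back fence. That is within the calibration error, so I trusted the force test.
- **Other objects:** the small bracket, nut, strap, bolt and washer look undisturbed in the scene picture, as does the visible part of the hammer. The punch is hidden behind the gripper in that picture, so I did not check it; the arm stayed well away from it.

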